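# Kit the coil with its ball and hold the tray over the code reader

### The arm

A 6-joint arm with a two-finger parallel gripper is mounted at the origin on the work surface. World frame = base frame: x ahead of the robot, y to its left, z up, the work surface at z = 0. Lengths are in m, angles in degrees, forces in N, time in s.
With the tool pointing down it reaches from about 0.4 to 0.825 m from the base axis. Payload 7 kg.
Tool frame: the origin (TCP) lies at the very end of the fingers, on their centre line; the grasp point (between the pads) lies 19 mm behind it; x points along the fingers, y is the direction in which the jaws open and shut, and the axes are right-handed (so a half turn about x gives the same grasp; the last joint's range is limited). The gripper opens to 88 mm and grips with 3 to 60 N. Pads are 19 mm wide; open, the fingers measure 130 mm over their backs; the gripper's body (78 mm by 193 mm) begins 47 mm behind the grasp point.
Start: joints at [-59.238, 20.546, 0.682, 0, -70.136, -16.507], TCP at [0.166, -0.654, 0.227] pointing down, gripper open.
Joint ranges: [-176.03, 176.03], [-82.01, 121.73], [-58.28, 71.71], [-173.87, 95.51], [-174.79, -0.11], [-173.66, 173.66]. Speed limits (degrees/s): [136.94, 136.94, 172.46, 180, 180, 180].

### API

Orientations are given as [roll, pitch, yaw] about the fixed x, y, z axes, in that order (R = Rz(yaw) Ry(pitch) Rx(roll)).
In Python, from plant import * gives the robot as it stands. The module is installed in compiled form; this text tells all that it offers.
- The arm moves only by the shell command python3 -m creep 'ROWS' [FORCE]. ROWS is a JSON object of lists of equal length, an entry for each row: "jaw": the closure, from -1 (fully open) to 1 (shut); "translation": the shift along the tool's x, y, z in m, a list of three; "roll": the turn about the tool's x in rad. A call has exactly 10 rows; each row shifts and turns the commanded pose from where the row before left it, along the tool's axes as they then stand; what a row does not reach is not made up. A row lasts 1/10 s, in which the tool goes at most 50 mm and 8.59 degrees, less where a joint would pass 70% of its speed; a pose out of reach is approached as far as the arm can. A call with a gripper value outside its range is refused whole. The fingers move at their own pace and stop on an object; FORCE is the grip in N (left out, the last holds). Time passes only in rows, so rows that do not move let the fingers close, or fill a call up. It gives the time, the measured TCP pose, the force and the opening at its end, in the units of the state.
- get_state(): the state, without advancing time (a new reading comes with each control period).
- capture(name): name is "scene" or "top" or "wrist"; returns a dict with "image" (384x512x3 uint8, red, green, blue), "fovy" (degrees; the focal length in pixels is half the picture's height over the tangent of half this angle, whatever the lens; pixels are square), "cx", "cy" (the principal point, pixels), "pose" (4x4, takes a point from camera to world coordinates); the wrist camera has in their place "tool_from_camera" (4x4, takes a point from camera to tool coordinates, whose origin is the TCP and whose axes are the tool frame's). Camera axes: x right, y up, looking along -z (the intrinsics and any distortion apply to the point x, -y, -z); pixel columns grow to the right and rows downward; lengths in m; the calibration is good to about 2 mm. A picture is of the moment at which its call begins: read the wrist's pose just before it. There is no depth.
- close_job(): hands the job in, once; it reports no verdict.
The state is a dict: "time_s": time; "joints": joint angles; "qd": joint speeds; "joint_torque": joint torques, N m; "tcp_pos": TCP position; "eef_rot": TCP orientation; "contact_force": force on the tool from outside, world axes, zero at the start; "moment": the same for the moment, N m; "gripper_width": finger opening in m.
Only numpy, scipy, OpenCV 4.12 (cv2) and the standard library are available. Lean on these libraries where they do the work, as an engineer would, in place of code of your own. Each camera call takes 0.05 s, during which the arm holds its last target.

### The job

Slide the wound coil straight up off the spindle of the coil winder and set it gently, flat, into the round well of the aluminium kit tray. Then lift the tray by its upright handle, keeping it level so that the loose steel ball stays in its shallow pocket, and carry it over the window of the low code reader. Finish while still holding the tray there: level, still, centred over the window and about a hand's width (8 cm) clear above it; leave everything else on the bench as it is.

Things in the scene. Friction and masses are not known exactly. Their poses are not given: they have to be found in the camera images.
- winder: coil winder, fixed: grey box 110 x 110 mm, 32 mm high, with a steel shoulder disc (34 mm across, 4 mm high) at the middle of its top and an upright steel spindle, 11 mm thick, whose tip is 86 mm above the bench. Origin: centre of its underside on the bench, straight below the spindle; z up
- spindle_tip (a point): tip of the winder's upright spindle, 86 mm above the bench
- coil: copper coil on a black flanged bobbin: upright cylinder 40 mm in diameter, 36 mm high, 18 mm bore, about 80 g. Starts on the winder's spindle, underside on the shoulder 36 mm above the bench, top 14 mm below the spindle's tip; slides off upwards with 3.5 mm play all round. Origin: centre of its underside; z along the bore. Same either way up
- tray: aluminium kit tray, 190 (x) by 90 mm (y), loose, about 0.26 kg empty: plate 6 mm thick, edge 11 mm high, coil well on its -x half, ball pocket on its +x half, between them an upright black handle slab 14 mm thick along x, 40 mm wide along y. Origin: centre of its underside; z up
- well (a point): centre of the floor of the coil well, 62 mm from the tray's origin along its -x, 6 mm above its underside: round, 48 mm across inside, the ring wall 5 mm high and 3.5 mm thick. With the coil seated its underside is at this point
- pocket (a point): where the ball's centre rests in the middle of its pocket, 62 mm from the tray's origin along its +x, 15 mm above its underside: the pocket is round, 30 mm across inside, its rim only 3 mm high, so the ball rolls out if the tray is tipped far or jerked
- handle_top (a point): centre of the top of the tray's handle, 78 mm above the tray's underside. Grip its upper part across the 14 mm thickness, fingers closing along the tray's x; with coil (top at 42 mm) and ball aboard, the 42 mm each side of the tray's centre are free. The loaded tray is a little heavier on the coil side
- ball_center (a point): centre of the loose steel ball, 18 mm in diameter, 24 g, lying in the tray's pocket and free to roll about in it
- scanner: code reader looking up, fixed: black box 100 x 100 mm, 34 mm high, with a square glass window in a metal frame in its top. Origin: centre of its underside on the bench
- window (a point): centre of the code reader's window, 35 mm above the bench
- spare_coil: another coil of the same size, standing on the bench; leave alone. Origin: centre of its underside
- solder_reel: white reel of solder wire, 62 mm across, 50 mm high, standing; leave alone. Origin: centre of its underside
- tip_cleaner: round dark tip cleaner with brass wool, 60 mm across, 42 mm high; leave alone. Origin: centre of its underside
- flux_bottle: small clear bottle, 40 mm across, 85 mm high; leave alone. Origin: centre of its underside
- cutters: side cutters lying flat, 125 mm long; leave alone. Origin: at the pivot
- screwdriver: screwdriver lying flat, 170 mm long; leave alone. Origin: its middle
- board: small green circuit board lying flat, 70 x 45 mm; leave alone. Origin: centre of its underside
Mind the look-alikes: they are no part of the job. What is shaped like the coil but brown is not meant. Leave any brown look-alike of the scanner alone.

How it is judged:
By the outcome, as a careful person would: the job done as asked, in the order asked, and still so for the second after the job is handed in, while the arm keeps its last pose, push and grip.
It also fails if it takes over 72 s, if anything falls off the work surface, if the arm or the gripper's body presses on something with over 40 N, if the wrist force passes 120 N, or if a joint passes its speed limit or range.

## Working session

There is one attempt and no reset: what is moved stays moved. The work goes in short steps, Python scripts to look and compute and a shell command to move; the robot and the scene stay as the last step left them, time stands still between calls to the robot, and variables do not carry over. Pictures are saved under pics/ and viewed, and the job is handed in when it is done.

```bash
mkdir -p pics; python3 - <<'E'
from plant import *
import cv2, numpy as np
s=get_state(); print(s)
for n in ["scene","top","wrist"]:
    c=capture(n)
    print(n,{k:(np.round(v,4).tolist() if k!="image" else v.shape) for k,v in c.items()})
    cv2.imwrite(f"pics/{n}0.png",cv2.cvtColor(c["image"],cv2.COLOR_RGB2BGR))
E
```

```text
{'time_s': 0.0, 'joints': array([-5.92396123e+01,  2.05912801e+01,  6.34452661e-01, -1.82556236e-02,
       -7.01360272e+01, -1.65075702e+01]), 'qd': array([-2.08608933e-02,  3.72179510e-02, -3.16832508e-03, -4.66681035e-03,
        9.31757447e-05, -1.88943138e-02]), 'joint_torque': array([ 4.75655488e-04, -5.82716489e+01,  2.93056941e+01,  6.99678987e+00,
        7.00867851e-03, -1.89024017e-04]), 'tcp_pos': array([ 0.16603988, -0.65376434,  0.22563546]), 'eef_rot': array([ 96.03762687,  89.90557225, 110.28422746]), 'contact_force': array([ 0.34719807, -0.74789902, -0.05128493]), 'moment': array([ 0.05038019, -0.0213941 ,  0.05341046]), 'gripper_width': 0.08751495940653312}
scene {'image': (384, 512, 3), 'fovy': 55.4459, 'cx': 258.7163, 'cy': 194.7469, 'pose': [[0.5105, -0.5509, 0.6602, 1.2071], [0.8599, 0.3297, -0.3897, -0.4611], [-0.003, 0.7667, 0.642, 0.7789], [0.0, 0.0, 0.0, 1.0]]}
top {'image': (384, 512, 3), 'fovy': 50.2686, 'cx': 258.2295, 'cy': 197.4023, 'pose': [[0.024, 0.9937, -0.1095, 0.3248], [-0.9997, 0.023, -0.011, -0.0151], [-0.0084, 0.1097, 0.9939, 1.5282], [0.0, 0.0, 0.0, 1.0]]}
wrist {'image': (384, 512, 3), 'fovy': 64.7719, 'cx': 259.8266, 'cy': 193.3774, 'tool_from_camera': [[-0.0003, 0.2736, -0.9619, -0.1581], [1.0, 0.0008, -0.0001, -0.0003], [0.0008, -0.9619, -0.2736, -0.0734], [0.0, 0.0, 0.0, 1.0]]}
```

View pics/scene0.png

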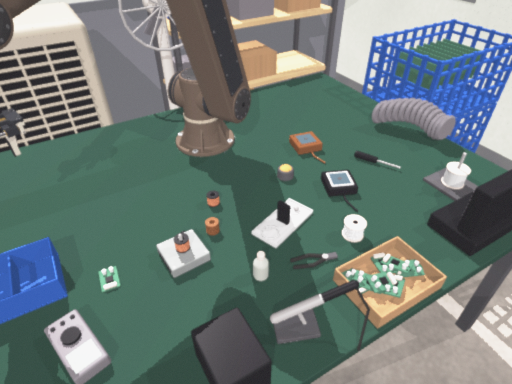

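View pics/top0.png

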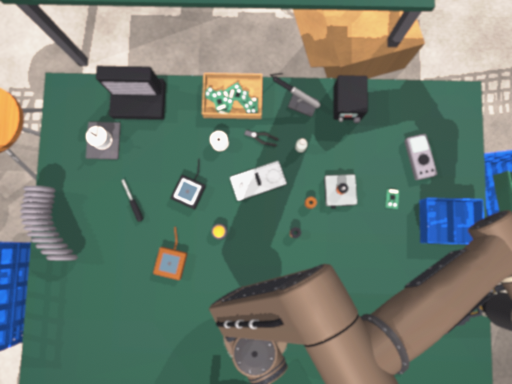

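View pics/wrist0.png

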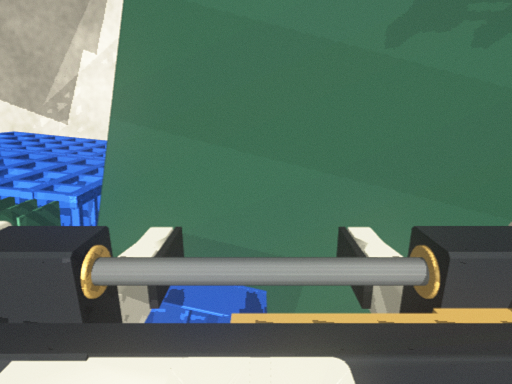

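The scene view (512x384) shows the winder with its coil at (183,245), the tray with its black handle at (284,215), and the dark scanner at (339,182). The brown look-alike scanner is at (306,142). In the top view these are at (341,190), (258,180), (187,190) and (170,263). I'll enlarge crops to confirm.

```bash
python3 - <<'E'
import cv2, numpy as np
a=cv2.imread("pics/top0.png")[140:290,140:400]; cv2.imwrite("pics/top_crop.png",cv2.resize(a,None,fx=3,fy=3,interpolation=cv2.INTER_CUBIC))
a=cv2.imread("pics/scene0.png")[125:285,145:365]; cv2.imwrite("pics/scene_crop.png",cv2.resize(a,None,fx=3.6,fy=3.6,interpolation=cv2.INTER_CUBIC))
E
```

```text
(no output)
```

View pics/top_crop.png

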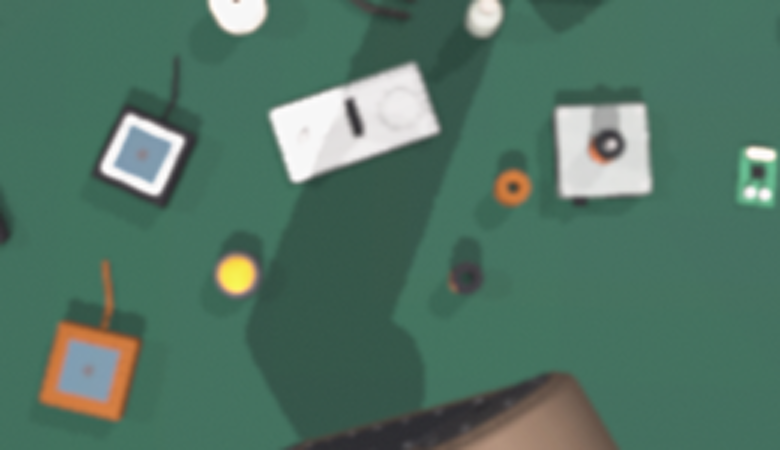

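View pics/scene_crop.png

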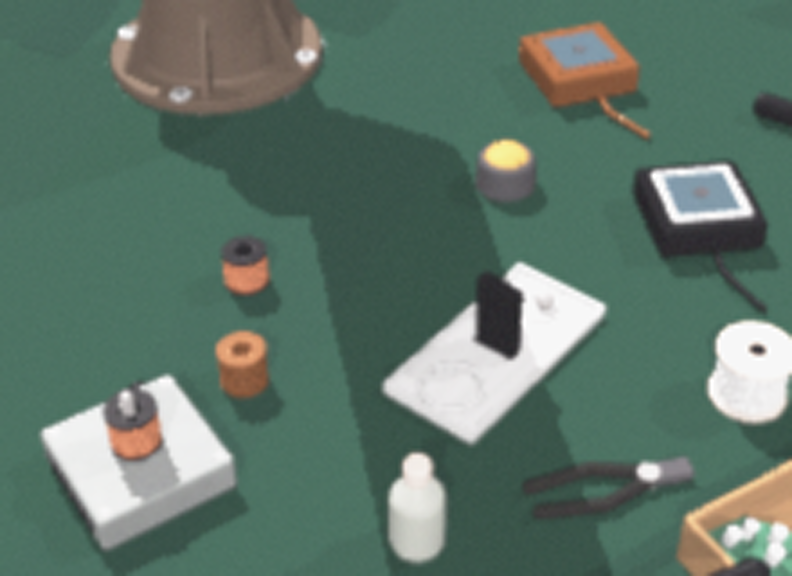

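In the crops, three things look like coils. The first is on the spindle at top-crop (607,145), orange with black flanges: that's the one meant. A second at (465,277) stands on the bench, so it's the spare. The third at (513,187) is all brown, so it's the decoy. The scanner is the black one at (145,155), and the brown one at (90,370) is its decoy. On the tray, the well ring is at (400,108) and the ball/pocket at (305,132). So tray +x points left in the top view, roughly world +y.

```bash
cat > h.py <<'E'
from plant import *
import cv2, numpy as np
from scipy.spatial.transform import Rotation as Ro
def toolpose(s):
    T=np.eye(4); T[:3,:3]=Ro.from_euler('xyz',s['eef_rot'],degrees=True).as_matrix(); T[:3,3]=s['tcp_pos']; return T
def cam(n):
    s=get_state(); c=capture(n)
    if n=="wrist": c['pose']=toolpose(s)@c['tool_from_camera']
    return c
def ray(c,u,v):
    f=192/np.tan(np.radians(c['fovy'])/2)
    d=np.array([(u-c['cx'])/f,-(v-c['cy'])/f,-1.]); R=np.array(c['pose'])
    d=R[:3,:3]@d; return R[:3,3],d/np.linalg.norm(d)
def onz(c,u,v,z):
    o,d=ray(c,u,v); return o+d*(z-o[2])/d[2]
def tri(rs):
    A=sum(np.eye(3)-np.outer(d,d) for o,d in rs); b=sum((np.eye(3)-np.outer(d,d))@o for o,d in rs)
    p=np.linalg.solve(A,b); return p,[np.linalg.norm(np.cross(p-o,d)) for o,d in rs]
def proj(c,p):
    f=192/np.tan(np.radians(c['fovy'])/2); q=np.linalg.inv(np.array(c['pose']))@np.append(p,1)
    return c['cx']+f*q[0]/-q[2], c['cy']-f*q[1]/-q[2]
E
python3 - <<'E'
from h import *
np.set_printoptions(precision=4,suppress=True)
t=cam("top");s=cam("scene")
T=lambda x,y:ray(t,x/3+140,y/3+140); S=lambda x,y:ray(s,x/3.6+145,y/3.6+125)
for n,a,b in [("coiltop",(609,144),(131,405)),("handletop",(353,114),(499,284)),("window",(142,154),(701,192)),("well",(400,107),(452,385)),("ball",(305,132),(545,299)),("flux",(485,8),(418,462))]:
    print(n,*tri([T(*a),S(*b)]))
# tray corners on z=.011
for p in [(272,114),(414,64),(440,131),(295,182)]: print("tray",onz(t,p[0]/3+140,p[1]/3+140,.011))
for p in [(384,389),(520,262),(606,307),(473,441)]: print("trayS",onz(s,p[0]/3.6+145,p[1]/3.6+125,.011))
E
```

```text
coiltop [ 0.5266 -0.2996  0.0731] [np.float64(0.002098961360176408), np.float64(0.002098961360176215)]
handletop [0.5556 0.0059 0.0751] [np.float64(0.001444141432488982), np.float64(0.001444141432489003)]
window [0.507  0.2647 0.035 ] [np.float64(0.0021499515566591612), np.float64(0.0021499515566591547)]
well [ 0.5768 -0.0514  0.0074] [np.float64(0.001941106610632036), np.float64(0.001941106610632095)]
ball [0.5406 0.0659 0.0194] [np.float64(0.001677746182847438), np.float64(0.0016777461828475053)]
flux [ 0.6873 -0.1497  0.0804] [np.float64(0.0015381764151090388), np.float64(0.0015381764151090784)]
tray [0.5627 0.1068 0.011 ]
tray [ 0.6302 -0.0695  0.011 ]
tray [ 0.546  -0.1035  0.011 ]
tray [0.4779 0.0755 0.011 ]
trayS [ 0.5562 -0.1012  0.011 ]
trayS [0.4817 0.0827 0.011 ]
trayS [0.5695 0.1125 0.011 ]
trayS [ 0.64   -0.0697  0.011 ]
```

```bash
python3 - <<'E'
from h import *
np.set_printoptions(precision=4,suppress=True)
s=get_state(); T=toolpose(s); print(T)
t=cam("top")
for n,p,z in [("brown",(513,187),.036),("spare",(466,277),.036),("cleaner",(237,275),.042),("reel",(238,8),.05)]: print(n,onz(t,p[0]/3+140,p[1]/3+140,z))
y=T[:3,1]; print("tool y heading",np.degrees(np.arctan2(y[1],y[0])))
goal=np.array([.5266,-.2996,.20]); print("to go",T[:3,:3].T@(goal-T[:3,3]))
E
```

```text
[[-0.0003 -0.2462  0.9692  0.1661]
 [ 0.0007  0.9692  0.2462 -0.654 ]
 [-1.      0.0008 -0.0001  0.2261]
 [ 0.      0.      0.      1.    ]]
brown [ 0.4754 -0.1921  0.036 ]
spare [ 0.3646 -0.1364  0.036 ]
cleaner [0.3603 0.1404 0.042 ]
reel [0.6875 0.1497 0.05  ]
tool y heading 104.25086751207996
to go [0.0263 0.2548 0.4366]
```

```bash
python3 -m creep '{"jaw":[-1,-1,-1,-1,-1,-1,-1,-1,-1,-1],"translation":[[0,0.012,0.02],[0,0.023,0.04],[0,0.025,0.042],[0,0.025,0.042],[0,0.025,0.042],[0,0.025,0.042],[0,0.025,0.042],[0,0.025,0.042],[0,0.025,0.042],[0,0.02,0.034]],"roll":[0,0,0,0,0,0,0,0,0,0]}'
python3 -m creep '{"jaw":[-1,-1,-1,-1,-1,-1,-1,-1,-1,-1],"translation":[[0,0.016,0.028],[0,0.009,0.02],[0,0,0],[0,0,0],[0,0,0],[0,0,0],[0,0,0],[0,0,0],[0,0,0],[0,0,0]],"roll":[0,0,0.147,0.147,0.147,0.147,0.147,0.147,0.147,0.147]}'
python3 -m creep '{"jaw":[-1,-1,-1,-1,-1,-1,-1,-1,-1,-1],"translation":[[0,0,0],[0,0,0],[0,0,0],[0,0,0],[0,0,0],[0,0,0],[0,0,0],[0,0,0],[0,0,0],[0,0,0]],"roll":[0.147,0.1,0.05,0,0,0,0,0,0,0]}'
python3 - <<'E'
from h import *
c=cam("wrist"); cv2.imwrite("pics/w1.png",c["image"][:,:,::-1])
c=cam("top"); cv2.imwrite("pics/t1.png",cv2.resize(c["image"][130:300,130:400,::-1],None,fx=2.9,fy=2.9,interpolation=cv2.INTER_CUBIC))
E
```

```text
time_s: 1.3
tcp_pos: [0.4872, -0.3337, 0.2268]
eef_rot: [-22.9, 90.0, -8.6]
contact_force: [-0.9, -0.4, 0.2]
gripper_width: 0.0876
time_s: 2.3
tcp_pos: [0.5258, -0.3001, 0.2265]
eef_rot: [-124.9, 90.0, -178.4]
contact_force: [-1.2, -0.4, -0.3]
gripper_width: 0.0873
time_s: 3.3
tcp_pos: [0.526, -0.2997, 0.2266]
eef_rot: [44.7, 90.0, -25.5]
contact_force: [0.4, 0.5, -1.2]
gripper_width: 0.0875
```

View pics/w1.png

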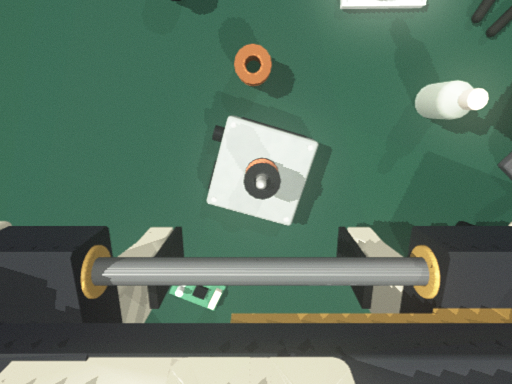

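View pics/t1.png

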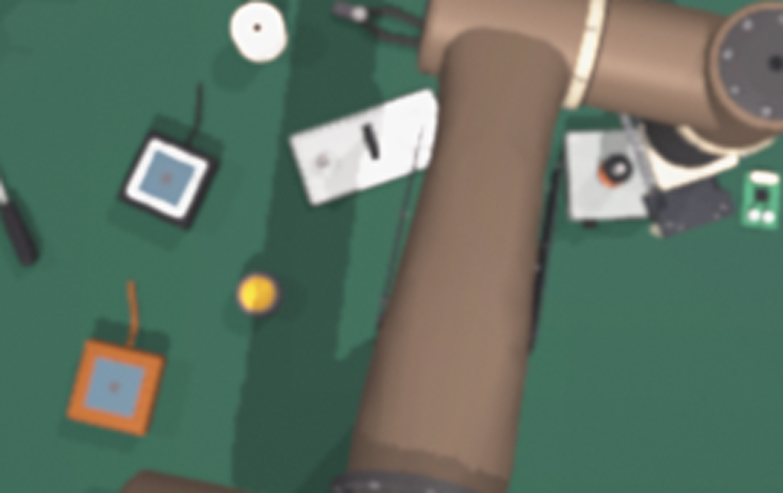

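The wrist view shows the coil's black flange around (262,181), with the spindle tip in it at about (262,180). The brown decoy is at (253,65), well clear of both fingers. I'll measure the flange ellipse.

```bash
python3 - <<'E'
from h import *
np.set_printoptions(precision=4,suppress=True)
c=cam("wrist"); im=c["image"].astype(int)
roi=np.zeros(im.shape[:2],np.uint8); roi[155:205,235:290]=1
m=((im.max(2)<85)&(roi>0)).astype(np.uint8)
m=cv2.morphologyEx(m,cv2.MORPH_OPEN,np.ones((3,3)))
cs,_=cv2.findContours(m,cv2.RETR_EXTERNAL,cv2.CHAIN_APPROX_NONE)
k=max(cs,key=cv2.contourArea); e=cv2.fitEllipse(cv2.convexHull(k)); print(e)
(u,v)=e[0]
o=c['image'][140:220,220:305,::-1].copy(); o=cv2.resize(o,None,fx=6,fy=6); 
cv2.ellipse(o,(((u-220)*6,(v-140)*6),(e[1][0]*6,e[1][1]*6),e[2]),(0,255,0),1); cv2.imwrite("pics/w1c.png",o)
p=onz(c,u,v,.072); print("flange on .072",p)
t=cam("top"); 
print("tri w/ top",tri([ray(c,u,v),ray(t,609/3+140,144/3+140)]), proj(t,p))
T=toolpose(get_state()); print(T); print("to go",T[:3,:3].T@(p-T[:3,3]))
E
```

```text
((263.2810974121094, 186.8538360595703), (19.87188720703125, 33.86674118041992), 76.44255828857422)
flange on .072 [ 0.5325 -0.306   0.072 ]
tri w/ top (array([ 0.5318, -0.3085,  0.0508]), [np.float64(0.003696208487996439), np.float64(0.003696208487996555)]) (np.float64(344.1621281143392), np.float64(186.2424060809973))
[[-0.      0.9405  0.3398  0.526 ]
 [ 0.      0.3398 -0.9405 -0.2997]
 [-1.      0.     -0.      0.2266]
 [ 0.      0.      0.      1.    ]]
to go [0.1546 0.004  0.0082]
```

View pics/w1c.png

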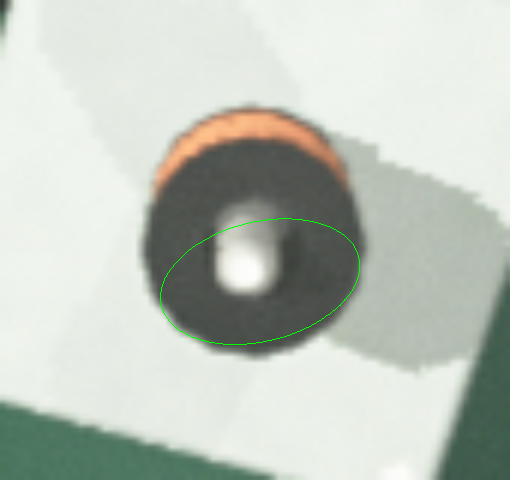

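The mask cut the flange off at half. In the crop the flange spans x 143–363 and y 137–355, so its centre is about (262.2,181.0).

```bash
python3 - <<'E'
from h import *
np.set_printoptions(precision=4,suppress=True)
c=cam("wrist"); im=c["image"].astype(int)
roi=np.zeros(im.shape[:2],np.uint8); cv2.circle(roi,(262,181),23,1,-1)
m=((im.max(2)<115)&(roi>0)&(im.max(2)-im.min(2)<30)).astype(np.uint8)
m=cv2.morphologyEx(m,cv2.MORPH_OPEN,np.ones((3,3)))
cs,_=cv2.findContours(m,cv2.RETR_EXTERNAL,cv2.CHAIN_APPROX_NONE)
k=max(cs,key=cv2.contourArea); print(cv2.fitEllipse(cv2.convexHull(k)))
(u,v)=cv2.fitEllipse(cv2.convexHull(k))[0]
t=cam("top"); T=toolpose(get_state())
for u,v in [(u,v),(262.2,181.0)]:
  p=onz(c,u,v,.072); print("flange",p,"tri",tri([ray(c,u,v),ray(t,609/3+140,144/3+140)]),"to go",T[:3,:3].T@(p-T[:3,3]))
p=onz(c,261.5,184,.086);print("spindle tip ~",onz(c,220+244/6,140+270/6,.086))
E
```

```text
((261.889404296875, 180.5601806640625), (35.16831970214844, 35.97260284423828), 77.30960083007812)
flange [ 0.5288 -0.3     0.072 ] tri (array([ 0.5339, -0.313 ,  0.0146]), [np.float64(0.00022609925950480797), np.float64(0.00022609925950481613)]) to go [0.1546 0.0025 0.0013]
flange [ 0.5292 -0.3003  0.072 ] tri (array([ 0.5348, -0.3144,  0.0088]), [np.float64(7.476528619488393e-05), np.float64(7.476528619493206e-05)]) to go [0.1546 0.0029 0.0017]
spindle tip ~ [ 0.5279 -0.3017  0.086 ]
```

```bash
python3 -m creep '{"jaw":[-1,-1,-1,-1,-1,-1,-1,-1,-1,-1],"translation":[[0.008,0.0025,0.0015],[0.015,0,0],[0.02,0,0],[0.02,0,0],[0.02,0,0],[0.012,0,0],[0.005,0,0],[0,0,0],[0,0,0],[0,0,0]],"roll":[0,0,0,0,0,0,0,0,0,0]}' 15
python3 - <<'E'
from h import *
c=cam("wrist"); o=c["image"][:,:,::-1].copy(); 
for z in (.072,.086):
  u,v=proj(c,np.array([*get_state()['tcp_pos'][:2],z])); print(z,u,v); cv2.drawMarker(o,(int(round(u)),int(round(v))),(0,255,0),0,8)
cv2.imwrite("pics/w2.png",cv2.resize(o[100:300,130:390],None,fx=3,fy=3))
E
```

```text
time_s: 4.6
tcp_pos: [0.5294, -0.3005, 0.1276]
eef_rot: [51.7, 89.9, -18.5]
contact_force: [0.4, 0.1, -0.1]
gripper_width: 0.0875
0.072 259.27152397663946 209.60920947139542
0.086 259.2663364718698 216.11666957131203
```

View pics/w2.png

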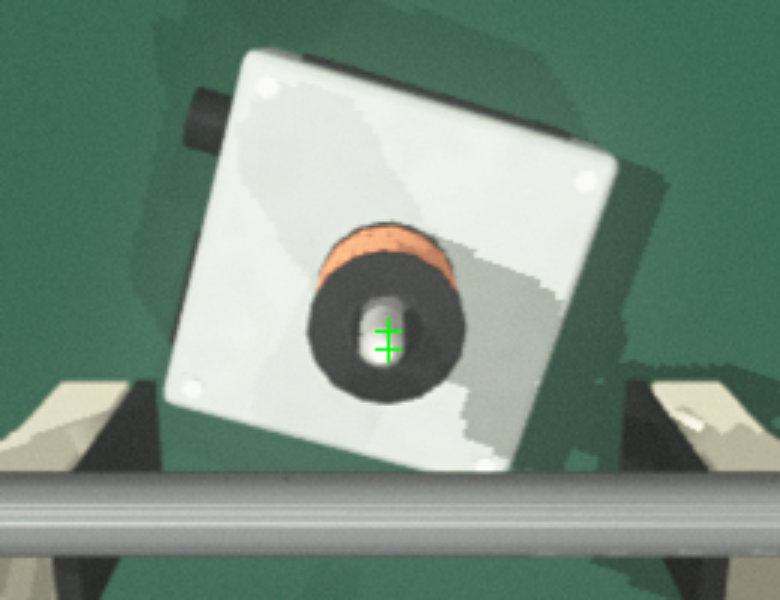

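The flange centre at crop (387,327) matches the predicted tool axis (388,329), so I'll descend and grip.

```bash
python3 -m creep '{"jaw":[-1,-1,-1,-1,-1,-1,-1,-1,-1,-1],"translation":[[0.008,0,0],[0.015,0,0],[0.017,0,0],[0.017,0,0],[0.012,0,0],[0.007,0,0],[0.003,0,0],[0,0,0],[0,0,0],[0,0,0]],"roll":[0,0,0,0,0,0,0,0,0,0]}' 15
python3 -m creep '{"jaw":[0.3,0.3,0.7,0.7,0.7,0.7,0.7,0.7,0.7,0.7],"translation":[[0,0,0],[0,0,0],[0,0,0],[0,0,0],[0,0,0],[0,0,0],[0,0,0],[0,0,0],[0,0,0],[0,0,0]],"roll":[0,0,0,0,0,0,0,0,0,0]}' 15
```

```text
time_s: 5.65
tcp_pos: [0.5293, -0.3004, 0.0483]
eef_rot: [53.9, 89.9, -16.2]
contact_force: [-0.4, 0.2, 0.7]
gripper_width: 0.0877
time_s: 6.65
tcp_pos: [0.5288, -0.3002, 0.0476]
eef_rot: [-145.8, 90.0, 144.1]
contact_force: [0.3, -1.0, -0.4]
gripper_width: 0.04
```

Gripped, opening 40.0 mm. Now straight up.

```bash
python3 -m creep '{"jaw":[0.7,0.7,0.7,0.7,0.7,0.7,0.7,0.7,0.7,0.7],"translation":[[-0.003,0,0],[-0.006,0,0],[-0.009,0,0],[-0.012,0,0],[-0.015,0,0],[-0.015,0,0],[-0.015,0,0],[-0.015,0,0],[-0.01,0,0],[-0.005,0,0]],"roll":[0,0,0,0,0,0,0,0,0,0]}'
python3 - <<'E'
from h import *
np.set_printoptions(precision=4,suppress=True)
c=cam("wrist"); cv2.imwrite("pics/w3.png",c["image"][:,:,::-1])
c=cam("scene"); cv2.imwrite("pics/s3.png",cv2.resize(c["image"][125:285,145:365,::-1],None,fx=3.6,fy=3.6,interpolation=cv2.INTER_CUBIC))
T=toolpose(get_state());print(T); print(T[:3,:3].T@(np.array([.577,-.0514,.152])-T[:3,3]))
E
```

```text
time_s: 7.65
tcp_pos: [0.5294, -0.3004, 0.1543]
eef_rot: [55.8, 89.9, -14.3]
contact_force: [0.0, -0.4, -1.6]
gripper_width: 0.0398
[[ 0.0015  0.9405  0.3397  0.5292]
 [-0.0003  0.3397 -0.9405 -0.3003]
 [-1.      0.0013  0.0008  0.1535]
 [ 0.      0.      0.      1.    ]]
[ 0.0015  0.1296 -0.2179]
```

View pics/w3.png

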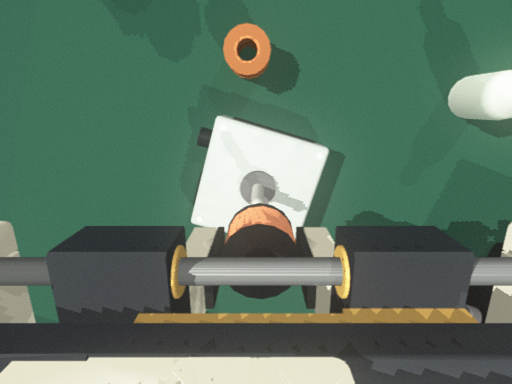

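View pics/s3.png

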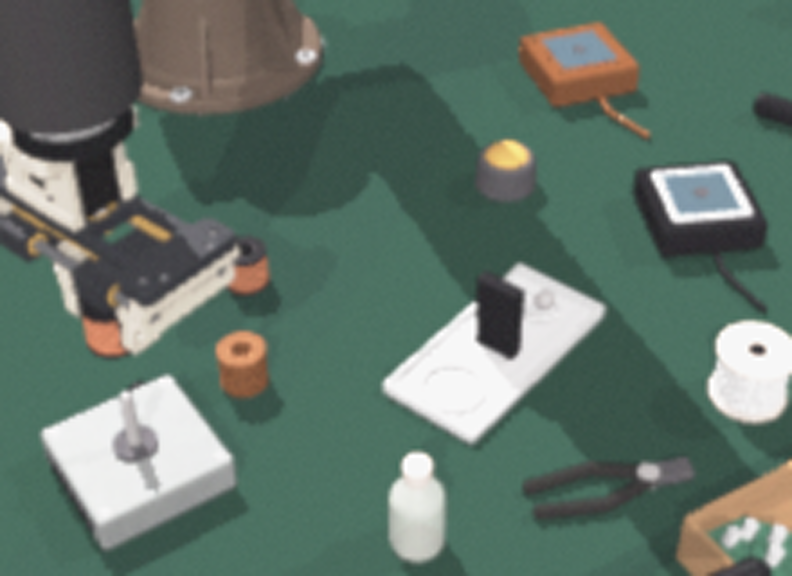

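The coil hangs free of the spindle, and the bare spindle is visible at wrist (258,185). I'll move to a point short of the well where the wrist camera sees the tray.

```bash
python3 -m creep '{"jaw":[0.7,0.7,0.7,0.7,0.7,0.7,0.7,0.7,0.7,0.7],"translation":[[0,0.005,-0.005],[0,0.012,-0.011],[0,0.018,-0.018],[0,0.02,-0.02],[0,0.02,-0.02],[0,0.02,-0.02],[0,0.018,-0.018],[0,0.012,-0.012],[0,0.005,-0.006],[0,0,0]],"roll":[0,0,0,0,0,0,0,0,0,0]}'
python3 - <<'E'
from h import *
c=cam("wrist"); cv2.imwrite("pics/w4.png",c["image"][:,:,::-1])
E
```

```text
time_s: 8.75
tcp_pos: [0.6071, -0.1328, 0.1521]
eef_rot: [-110.1, 90.0, 179.8]
contact_force: [-0.3, -0.1, -1.4]
gripper_width: 0.0399
```

View pics/w4.png

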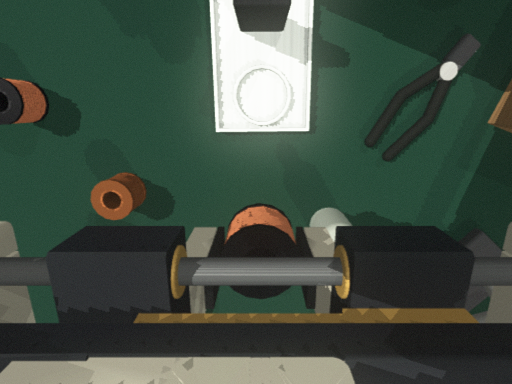

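The wrist view shows the tray's near end, with corners at about (216,131) and (309,131). The well ring is at about (264,95) and the handle at the top. I'll fit the ring and edges.

```bash
python3 - <<'E'
from h import *
np.set_printoptions(precision=4,suppress=True)
c=cam("wrist"); np.save("w4.npy",c); im=c["image"].astype(int)
m=((im.min(2)>120)).astype(np.uint8); m[140:]=0; m[:,:190]=0; m[:,340:]=0
# edges rows 40..125
L=[];R=[]
for v in range(35,122):
    x=np.flatnonzero(m[v]); 
    if len(x): L.append((x[0]-.5,v)); R.append((x[-1]+.5,v))
Wp=lambda P:np.array([onz(c,u,v,.011)[:2] for u,v in P])
hd=[]
for P in (L,R):
    w=Wp(P).astype(np.float32); vx,vy,x0,y0=cv2.fitLine(w,cv2.DIST_HUBER,0,.01,.01).ravel(); print("edge heading",np.degrees(np.arctan2(vy,vx)),x0,y0); hd.append((vx,vy,x0,y0))
B=[]
for u in range(222,304):
    y=np.flatnonzero(m[100:140,u]); B.append((u,100+y[-1]+.5))
w=Wp(B).astype(np.float32); b=cv2.fitLine(w,cv2.DIST_HUBER,0,.01,.01).ravel(); print("end heading",np.degrees(np.arctan2(b[1],b[0])),b[2:])
o=cv2.resize(c["image"][0:145,200:330,::-1],None,fx=4,fy=4,interpolation=cv2.INTER_CUBIC); cv2.imwrite("pics/w4c.png",o)
print(toolpose(get_state()))
E
```

```text
edge heading -69.843094 0.533388 -0.0576146
edge heading -69.232994 0.6202293 -0.02901841
end heading 19.854557 [ 0.6007 -0.0806]
[[-0.0006  0.9406  0.3396  0.6066]
 [-0.0001  0.3396 -0.9406 -0.1341]
 [-1.     -0.0006 -0.0001  0.1524]
 [ 0.      0.      0.      1.    ]]
```

View pics/w4c.png

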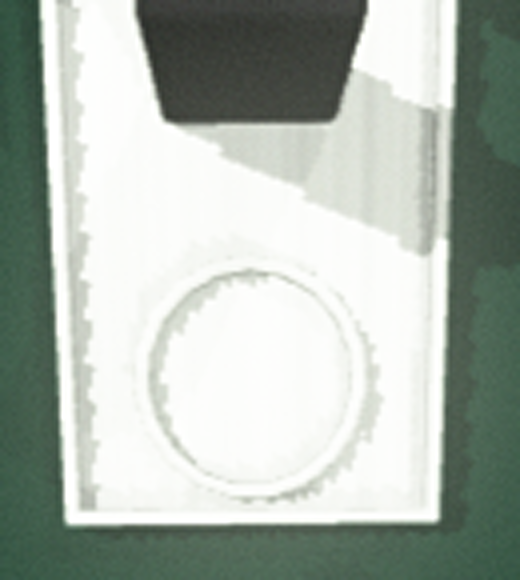

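```bash
python3 - <<'E'
from h import *
np.set_printoptions(precision=4,suppress=True)
c=np.load("w4.npy",allow_pickle=True).item()
for (x,y) in [(251,377),(253,377)]: 
  p=onz(c,200+x/4,y/4,.011); print("ring",p)
print("ring ends", [onz(c,200+x/4,y/4,.011)[:2] for x,y in ((137,377),(368,377),(252,257),(252,498))])
h=np.radians(110.2); ex=np.array([np.cos(h),np.sin(h)]); ey=np.array([-ex[1],ex[0]])
e1,e2,b=np.array([.533388,-.0576146]),np.array([.6202293,-.029018]),np.array([.6007,-.0806])
my=(e1@ey+e2@ey)/2; print("width",(e1-e2)@ey,"well from edges",ex*(b@ex+.033)+ey*my,"handle",ex*(b@ex+.095)+ey*my)
# two-view height of ring vs top
t=cam("top"); print("top ring view onz",onz(t,400/3+140,107/3+140,.011), onz(c,262.9,94.2,.011))
T=toolpose(get_state()); print("to go",T[:3,:3].T@(np.append(p[:2],.0)-T[:3,3]))
E
```

```text
ring [ 0.5805 -0.0523  0.011 ]
ring [ 0.581  -0.0522  0.011 ]
ring ends [array([ 0.5553, -0.0614]), array([ 0.6064, -0.043 ]), array([ 0.5718, -0.0277]), array([ 0.5903, -0.0783])]
width 0.09137430861485094 well from edges [ 0.5803 -0.0529] handle [0.5589 0.0053]
top ring view onz [ 0.5752 -0.053   0.011 ] [ 0.5806 -0.0522  0.011 ]
to go [ 0.1525  0.004  -0.0861]
```

```bash
python3 -m creep '{"jaw":[0.7,0.7,0.7,0.7,0.7,0.7,0.7,0.7,0.7,0.7],"translation":[[0,0.002,-0.005],[0,0.002,-0.01],[0,0,-0.016],[0,0,-0.018],[0,0,-0.016],[0,0,-0.012],[0.01,0,-0.006],[0.02,0,-0.003],[0.02,0,0],[0.01,0,0]],"roll":[0,0,0,0,0,0,0,0,0,0]}'
python3 -m creep '{"jaw":[0.7,0.7,0.7,0.7,0.7,0.7,0.7,0.7,0.7,0.7],"translation":[[0.01,0,0],[0.01,0,0],[0.005,0,0],[0,0,0],[0,0,0],[0,0,0],[0,0,0],[0,0,0],[0,0,0],[0,0,0]],"roll":[0,0,0,0,0,0,0,0,0,0]}'
python3 - <<'E'
from h import *
np.set_printoptions(precision=4,suppress=True)
print(get_state()['tcp_pos'])
c=cam("wrist"); cv2.imwrite("pics/w5.png",c["image"][:,:,::-1])
c=cam("scene"); cv2.imwrite("pics/s5.png",cv2.resize(c["image"][125:285,145:365,::-1],None,fx=3.6,fy=3.6,interpolation=cv2.INTER_CUBIC))
E
```

```text
time_s: 9.9
tcp_pos: [0.5806, -0.0531, 0.0903]
eef_rot: [-155.0, 89.7, 135.0]
contact_force: [-0.8, -0.7, -1.6]
gripper_width: 0.0399
time_s: 10.9
tcp_pos: [0.5819, -0.053, 0.0677]
eef_rot: [169.8, 89.8, 99.9]
contact_force: [-0.1, 0.3, -0.5]
gripper_width: 0.0401
[ 0.5819 -0.053   0.0677]
```

View pics/w5.png

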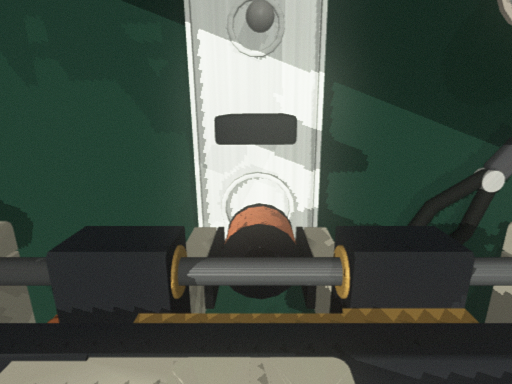

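View pics/s5.png

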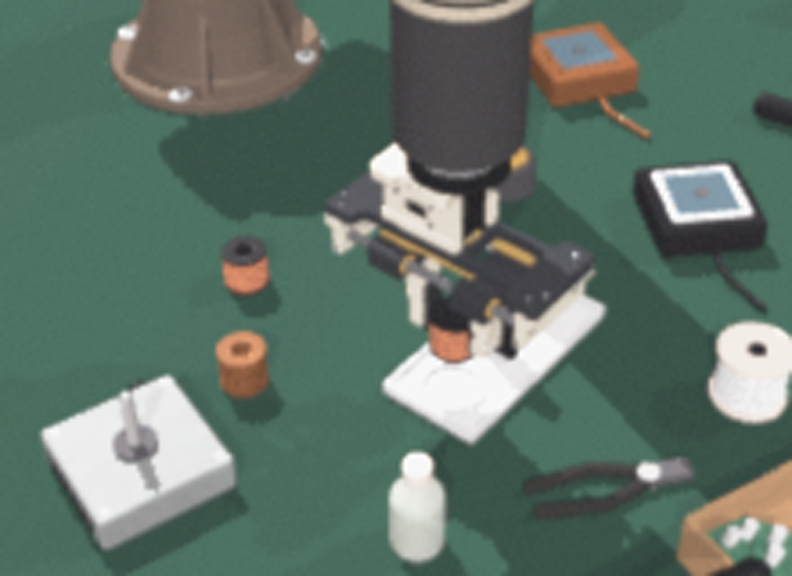

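```bash
python3 - <<'E'
from h import *
np.set_printoptions(precision=4,suppress=True)
c=cam("wrist"); T=toolpose(get_state()); print(T)
o=cv2.resize(c["image"][100:300,180:340,::-1],None,fx=4,fy=4,interpolation=cv2.INTER_CUBIC)[:600]
def circ(cx,cy,z,r,col):
    P=[proj(c,np.array([cx+r*np.cos(a),cy+r*np.sin(a),z])) for a in np.linspace(0,6.283,60)]
    P=np.array([((u-180+.5)*4,(v-100+.5)*4) for u,v in P],int); cv2.polylines(o,[P],True,col,1)
circ(.5805,-.0525,.011,.0275,(0,255,0)); circ(.5805,-.0525,.011,.024,(0,255,0))
tip=T[:3,3]
circ(tip[0],tip[1],tip[2]+.024,.020,(0,0,255))
circ(tip[0],tip[1],tip[2]-.012,.020,(255,0,255))
cv2.imwrite("pics/w5c.png",o)
E
```

```text
[[-0.0009  0.9396  0.3424  0.5818]
 [ 0.0037  0.3424 -0.9396 -0.0531]
 [-1.      0.0004 -0.0038  0.0676]
 [ 0.      0.      0.      1.    ]]
```

View pics/w5c.png

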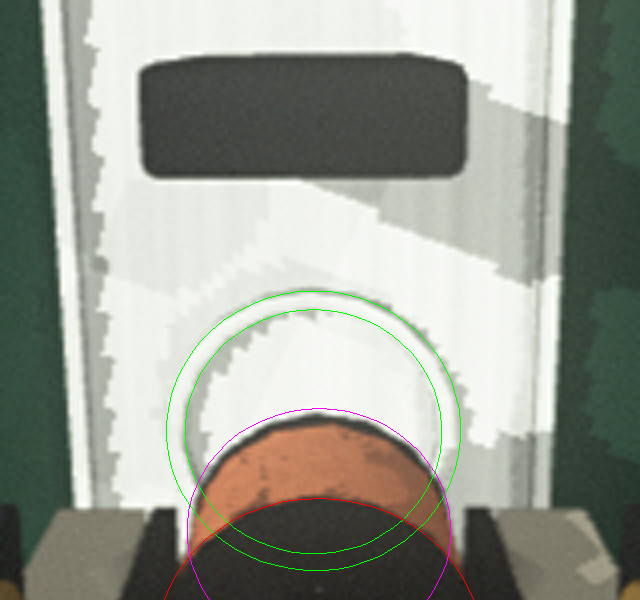

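The predicted ring (green) lies right on the real one. The coil underside sits about 1 mm off, so I'll shift y -1.5 mm and z -2 mm, then lower most of the way.

```bash
python3 -m creep '{"jaw":[0.7,0.7,0.7,0.7,0.7,0.7,0.7,0.7,0.7,0.7],"translation":[[0,-0.0015,-0.002],[0.004,0,0],[0.008,0,0],[0.01,0,0],[0.009,0,0],[0.006,0,0],[0.004,0,0],[0.003,0,0],[0.001,0,0],[0,0,0]],"roll":[0,0,0,0,0,0,0,0,0,0]}'
python3 - <<'E'
from h import *
c=cam("wrist"); cv2.imwrite("pics/w6.png",cv2.resize(c["image"][100:300,160:360,::-1],None,fx=3,fy=3,interpolation=cv2.INTER_CUBIC))
print(get_state()['contact_force'],get_state()['tcp_pos'])
E
```

```text
time_s: 12.05
tcp_pos: [0.5799, -0.0519, 0.0226]
eef_rot: [172.0, 89.7, 102.1]
contact_force: [-1.3, -0.4, 0.3]
gripper_width: 0.04
[ 0.22203823  0.25225375 -0.32563979] [ 0.57993265 -0.05185332  0.02274857]
```

View pics/w6.png

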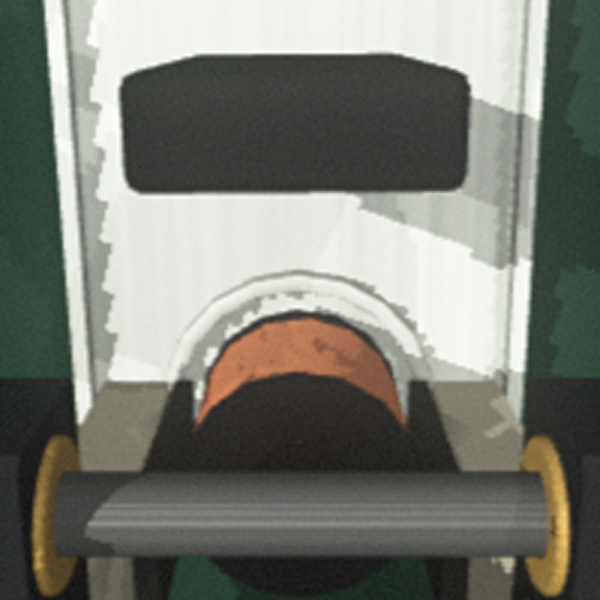

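The coil lies centred inside the ring, with an even gap on both sides at (195..410). Now the last few mm, slowly.

```bash
python3 -m creep '{"jaw":[0.7,0.7,0.7,0.7,0.7,0.7,0.7,0.7,0.7,0.7],"translation":[[0.0005,0,0],[0.0005,0,0],[0.0005,0,0],[0.0005,0,0],[0.0005,0,0],[0.0005,0,0],[0.0005,0,0],[0.0005,0,0],[0,0,0],[0,0,0]],"roll":[0,0,0,0,0,0,0,0,0,0]}'
python3 -c "
from plant import *
print(get_state()['contact_force'],get_state()['tcp_pos'],get_state()['moment'])"
```

```text
time_s: 13.1
tcp_pos: [0.5798, -0.0518, 0.0185]
eef_rot: [174.4, 89.7, 104.5]
contact_force: [-0.2, 0.0, -0.4]
gripper_width: 0.0398
[-0.21321519  0.04440355 -0.4248048 ] [ 0.57976568 -0.05183407  0.0185321 ] [-0.10748692 -0.01474468 -0.00932802]
```

```bash
python3 -m creep '{"jaw":[0.7,0.7,0.7,0.7,0.7,0.7,0.7,0.7,0.7,0.7],"translation":[[0.0003,0,0],[0.0003,0,0],[0.0002,0,0],[0.0002,0,0],[0,0,0],[0,0,0],[0,0,0],[0,0,0],[0,0,0],[0,0,0]],"roll":[0,0,0,0,0,0,0,0,0,0]}'
python3 -c "
from plant import *
print(get_state()['contact_force'],get_state()['tcp_pos'],get_state()['moment'])"
```

```text
time_s: 14.1
tcp_pos: [0.5798, -0.0519, 0.0176]
eef_rot: [173.3, 89.7, 103.3]
contact_force: [-0.9, 0.2, 0.8]
gripper_width: 0.0399
[-0.89765184  0.24972826  0.77695457] [ 0.5797905  -0.0518559   0.01759468] [-0.04966277  0.12113123 -0.03540863]
```

```bash
python3 -m creep '{"jaw":[0.7,0.7,0.7,0.7,0.7,0.7,0.7,0.7,0.7,0.7],"translation":[[0.0002,0,0],[0.0002,0,0],[0.0002,0,0],[0,0,0],[0,0,0],[0,0,0],[0,0,0],[0,0,0],[0,0,0],[0,0,0]],"roll":[0,0,0,0,0,0,0,0,0,0]}'
python3 -c "
from plant import *
print(get_state()['contact_force'],get_state()['tcp_pos'],get_state()['moment'])"
```

```text
time_s: 15.1
tcp_pos: [0.5798, -0.0518, 0.0175]
eef_rot: [170.3, 89.7, 100.4]
contact_force: [-2.3, 2.5, 5.9]
gripper_width: 0.0396
[-2.30395086  2.4935412   5.8921123 ] [ 0.57983109 -0.05176638  0.01748384] [0.40437093 0.98205657 0.01487487]
```

Contact at 5.9 N, at the expected seating height. Release, then straight up.

```bash
python3 -m creep '{"jaw":[0,-0.3,-0.3,-0.3,-0.3,-0.3,-0.3,-0.3,-0.3,-0.3],"translation":[[0,0,0],[0,0,0],[0,0,0],[0,0,0],[0,0,0],[0,0,0],[0,0,0],[-0.004,0,0],[-0.01,0,0],[-0.016,0,0]],"roll":[0,0,0,0,0,0,0,0,0,0]}'
python3 -m creep '{"jaw":[-0.3,-0.3,-0.3,-0.3,-0.3,-0.3,-0.3,-0.3,-0.3,-0.3],"translation":[[-0.03,0,0],[-0.035,0,0],[-0.035,0,0],[-0.03,0,0],[-0.015,0,-0.005],[-0.005,0,-0.01],[0,0,-0.01],[0,0,-0.01],[0,0,-0.005],[0,0,0]],"roll":[0,0,0,0,0,0,0,0,0,0]}'
python3 - <<'E'
from h import *
c=cam("wrist"); np.save("w7.npy",c); cv2.imwrite("pics/w7.png",c["image"][:,:,::-1]); print(toolpose(get_state()))
E
```

```text
time_s: 16.1
tcp_pos: [0.5793, -0.0521, 0.0472]
eef_rot: [-169.0, 89.7, 121.0]
contact_force: [-0.5, -0.6, 0.9]
gripper_width: 0.0566
time_s: 17.1
tcp_pos: [0.5687, -0.0275, 0.1963]
eef_rot: [176.2, 88.3, 107.4]
contact_force: [-0.2, -0.1, -0.2]
gripper_width: 0.0571
[[-0.0083524   0.93197888  0.36241635  0.56895776]
 [ 0.0273634   0.36250629 -0.93157954 -0.02777395]
 [-0.99959066  0.00213602 -0.02852991  0.1963894 ]
 [ 0.          0.          0.          1.        ]]
```

View pics/w7.png

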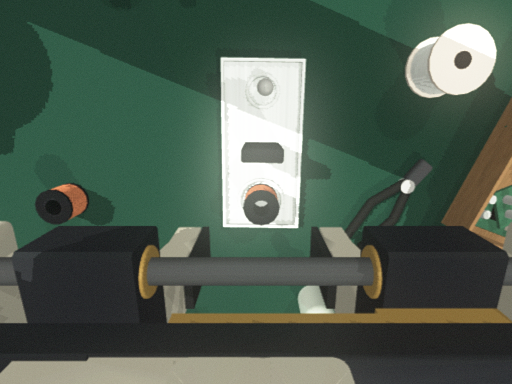

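The coil sits upright in the well at (262,205), the handle is at (262,152), and the ball is still in its pocket at (265,88). The tool reads 1.7° of tilt, so I'll check whether that settles.

```bash
python3 -m creep '{"jaw":[-0.3,-0.3,-0.3,-0.3,-0.3,-0.3,-0.3,-0.3,-0.3,-0.3],"translation":[[0,0,0],[0,0,0],[0,0,0],[0,0,0],[0,0,0],[0,0,0],[0,0,0],[0,0,0],[0,0,0],[0,0,0]],"roll":[0,0,0,0,0,0,0,0,0,0]}'
python3 - <<'E'
from h import *
np.set_printoptions(precision=4,suppress=True)
print(toolpose(get_state()),get_state()['joints'])
E
```

```text
time_s: 18.15
tcp_pos: [0.5693, -0.0279, 0.1972]
eef_rot: [173.0, 88.4, 104.2]
contact_force: [-0.2, 0.0, -0.2]
gripper_width: 0.0569
[[-0.007   0.9321  0.3621  0.5693]
 [ 0.0277  0.3621 -0.9317 -0.0279]
 [-0.9996  0.0035 -0.0284  0.1972]
 [ 0.      0.      0.      1.    ]] [  15.6954   12.2555  -14.1476   -1.829   -63.5667 -173.6466]
```

Joint 6 is at its limit (-173.65°), and that forced the tilt. Rolling back towards the handle orientation (negative roll) frees it.

```bash
python3 -m creep '{"jaw":[-0.3,-0.3,-0.3,-0.3,-0.3,-0.3,-0.3,-0.3,-0.3,-0.3],"translation":[[0,0,0],[0,0,0],[0,0,0],[0,0,0],[0,0,0],[0,0,0],[0,0,0],[0,0,0],[0,0,0],[0,0,0]],"roll":[-0.1,-0.147,-0.147,-0.147,-0.147,-0.147,-0.147,-0.147,-0.147,-0.147]}'
python3 -m creep '{"jaw":[-0.3,-0.3,-0.3,-0.3,-0.3,-0.3,-0.3,-0.3,-0.3,-0.3],"translation":[[0,0,0],[0,0,0],[0,0,0],[0,0,0],[0,0,0],[0,0,0],[0,0,0],[0,0,0],[0,0,0],[0,0,0]],"roll":[-0.1,-0.03,0,0,0,0,0,0,0,0]}'
python3 - <<'E'
from h import *
np.set_printoptions(precision=4,suppress=True)
print(toolpose(get_state()),get_state()['joints'])
c=cam("wrist"); np.save("w8.npy",c); cv2.imwrite("pics/w8.png",c["image"][:,:,::-1])
E
```

```text
time_s: 19.15
tcp_pos: [0.5693, -0.0279, 0.1971]
eef_rot: [91.2, 88.4, 104.3]
contact_force: [-0.1, 0.3, -0.6]
gripper_width: 0.057
time_s: 20.15
tcp_pos: [0.5693, -0.0279, 0.1972]
eef_rot: [84.0, 88.4, 104.2]
contact_force: [-0.7, 0.1, 0.3]
gripper_width: 0.0569
[[-0.007  -0.3454  0.9384  0.5693]
 [ 0.0277  0.938   0.3454 -0.0279]
 [-0.9996  0.0284  0.003   0.1972]
 [ 0.      0.      0.      1.    ]] [ 15.6965  12.2567 -14.1476  -1.8298 -63.5646 -84.671 ]
```

View pics/w8.png

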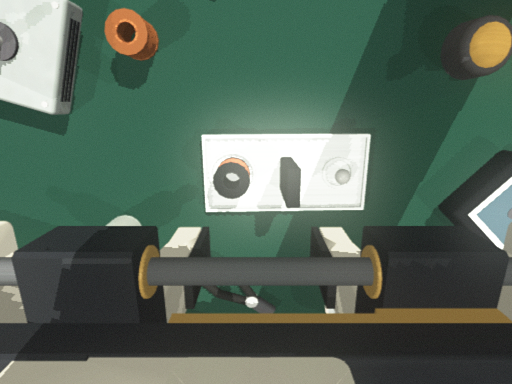

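The tilt came from joint 4 (-1.83°) making up for the saturated joint 6. I'd rather grip level, so I'll go to joint 6's other limit. Pushing there should drive joint 4 the other way and level the tool.

```bash
python3 -m creep '{"jaw":[-0.3,-0.3,-0.3,-0.3,-0.3,-0.3,-0.3,-0.3,-0.3,-0.3],"translation":[[0,0,0],[0,0,0],[0,0,0],[0,0,0],[0,0,0],[0,0,0],[0,0,0],[0,0,0],[0,0,0],[0,0,0]],"roll":[-0.147,-0.147,-0.147,-0.147,-0.147,-0.147,-0.147,-0.147,-0.147,-0.147]}'
python3 -m creep '{"jaw":[-0.3,-0.3,-0.3,-0.3,-0.3,-0.3,-0.3,-0.3,-0.3,-0.3],"translation":[[0,0,0],[0,0,0],[0,0,0],[0,0,0],[0,0,0],[0,0,0],[0,0,0],[0,0,0],[0,0,0],[0,0,0]],"roll":[-0.147,-0.147,-0.147,-0.147,-0.147,-0.147,-0.147,-0.147,-0.147,-0.147]}'
python3 -m creep '{"jaw":[-0.3,-0.3,-0.3,-0.3,-0.3,-0.3,-0.3,-0.3,-0.3,-0.3],"translation":[[0,0,0],[0,0,0],[0,0,0],[0,0,0],[0,0,0],[0,0,0],[0,0,0],[0,0,0],[0,0,0],[0,0,0]],"roll":[-0.147,-0.147,-0.147,-0.147,-0.147,-0.147,-0.147,-0.147,-0.12,-0.06]}'
python3 - <<'E'
from h import *
np.set_printoptions(precision=4,suppress=True)
print(toolpose(get_state()),get_state()['joints'])
E
```

```text
time_s: 21.2
tcp_pos: [0.5693, -0.0279, 0.1972]
eef_rot: [-0.6, 88.4, 104.2]
contact_force: [0.2, 0.1, -0.5]
gripper_width: 0.0571
time_s: 22.2
tcp_pos: [0.5693, -0.0279, 0.1971]
eef_rot: [-84.6, 88.4, 104.4]
contact_force: [-0.4, 0.0, -0.9]
gripper_width: 0.0569
time_s: 23.2
tcp_pos: [0.5693, -0.0279, 0.1971]
eef_rot: [-162.2, 88.4, 104.4]
contact_force: [0.1, 0.0, 1.1]
gripper_width: 0.0567
[[-0.0071  0.9982 -0.059   0.5693]
 [ 0.0277 -0.0588 -0.9979 -0.0279]
 [-0.9996 -0.0087 -0.0273  0.1971]
 [ 0.      0.      0.      1.    ]] [ 15.6964  12.2587 -14.1497  -1.8318 -63.5662 161.7391]
```

```bash
python3 -m creep '{"jaw":[-0.3,-0.3,-0.3,-0.3,-0.3,-0.3,-0.3,-0.3,-0.3,-0.3],"translation":[[0,0,0],[0,0,0],[0,0,0],[0,0,0],[0,0,0],[0,0,0],[0,0,0],[0,0,0],[0,0,0],[0,0,0]],"roll":[-0.147,-0.061,-0.01,-0.01,0,0,0,0,0,0]}'
python3 - <<'E'
from h import *
np.set_printoptions(precision=4,suppress=True)
print(toolpose(get_state()),get_state()['joints'])
E
```

```text
time_s: 24.2
tcp_pos: [0.5685, -0.0251, 0.1972]
eef_rot: [-175.1, 88.7, 104.1]
contact_force: [0.2, -0.9, 0.5]
gripper_width: 0.057
[[-0.0057  0.9873  0.159   0.5685]
 [ 0.0226  0.1591 -0.987  -0.0251]
 [-0.9997 -0.002  -0.0232  0.1972]
 [ 0.      0.      0.      1.    ]] [ 16.2222  12.1005 -14.4747  -1.491  -63.3822 173.5997]
```

It works: joint 4 went from -1.83 to -1.49 for a 0.02 rad push. Continuing.

```bash
python3 -m creep '{"jaw":[-0.3,-0.3,-0.3,-0.3,-0.3,-0.3,-0.3,-0.3,-0.3,-0.3],"translation":[[0,0,0],[0,0,0],[0,0,0],[0,0,0],[0,0,0],[0,0,0],[0,0,0],[0,0,0],[0,0,0],[0,0,0]],"roll":[-0.01,-0.01,-0.01,-0.01,-0.01,-0.01,-0.01,-0.01,0,0]}'
python3 - <<'E'
from h import *
np.set_printoptions(precision=4,suppress=True)
print(toolpose(get_state()),get_state()['joints'])
E
```

```text
time_s: 25.2
tcp_pos: [0.5642, -0.0114, 0.1975]
eef_rot: [34.4, 89.8, -43.1]
contact_force: [0.1, 0.2, -0.6]
gripper_width: 0.0568
[[ 0.0022  0.9763  0.2164  0.5642]
 [-0.0021  0.2164 -0.9763 -0.0114]
 [-1.      0.0017  0.0025  0.1975]
 [ 0.      0.      0.      1.    ]] [ 18.8188  11.3243 -16.125    0.1715 -62.4696 173.6009]
```

Level within 0.2°. Now roll +82° so the jaws lie along the tray's x, and look.

```bash
python3 -m creep '{"jaw":[-0.3,-0.3,-0.3,-0.3,-0.3,-0.3,-0.3,-0.3,-0.3,-0.3],"translation":[[0,0,0],[0,0,0],[0,0,0],[0,0,0],[0,0,0],[0,0,0],[0,0,0],[0,0,0],[0,0,0],[0,0,0]],"roll":[0.147,0.147,0.147,0.147,0.147,0.147,0.147,0.147,0.147,0.113]}'
python3 - <<'E'
from h import *
np.set_printoptions(precision=4,suppress=True)
print(toolpose(get_state()),get_state()['joints'])
c=cam("wrist"); np.save("w9.npy",c); cv2.imwrite("pics/w9.png",c["image"][:,:,::-1])
c=cam("top"); np.save("t9.npy",c)
c=cam("scene"); np.save("s9.npy",c)
E
```

```text
time_s: 26.2
tcp_pos: [0.5643, -0.0116, 0.1974]
eef_rot: [116.6, 89.8, -43.5]
contact_force: [-0.4, 0.5, 0.2]
gripper_width: 0.0571
[[ 0.0022  0.3398 -0.9405  0.5643]
 [-0.0021 -0.9405 -0.3398 -0.0116]
 [-1.      0.0027 -0.0014  0.1974]
 [ 0.      0.      0.      1.    ]] [ 18.7948  11.3324 -16.1169   0.1724 -62.4705  90.9885]
```

View pics/w9.png

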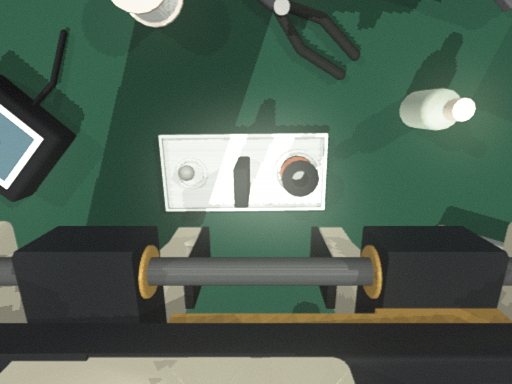

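```bash
python3 - <<'E'
from h import *
np.set_printoptions(precision=4,suppress=True)
c=np.load("w9.npy",allow_pickle=True).item()
g=cv2.convertScaleAbs(c["image"][125:220,150:340,::-1],alpha=1.0); o=cv2.resize(g,None,fx=4,fy=4,interpolation=cv2.INTER_CUBIC)
d=cv2.LUT(o,np.array([min(255,int(255*(i/255)**.5)) for i in range(256)],np.uint8)); cv2.imwrite("pics/w9c.png",d)
h=np.radians(110.2); ex=np.array([np.cos(h),np.sin(h)]); ey=np.array([-ex[1],ex[0]]); 
im=c["image"].astype(int); m=((im.min(2)>95)).astype(np.uint8); m[:,:140]=0;m[:,345:]=0;m[:120]=0;m[225:]=0
n,l,st,ce=cv2.connectedComponentsWithStats(m); k=1+np.argmax(st[1:,4]); m=(l==k).astype(np.uint8); print(st[k])
cs,_=cv2.findContours(m,cv2.RETR_EXTERNAL,cv2.CHAIN_APPROX_NONE); k=max(cs,key=cv2.contourArea)
q=np.array([onz(c,u,v,.011)[:2] for u,v in k[:,0,:]],np.float32); r=cv2.minAreaRect(q); print("tray rect",r)
E
```

```text
[  158   128   171    97 14343]
tray rect ((0.5535205006599426, 0.0032468289136886597), (0.11452354490756989, 0.193160742521286), 19.76313018798828)
```

View pics/w9c.png

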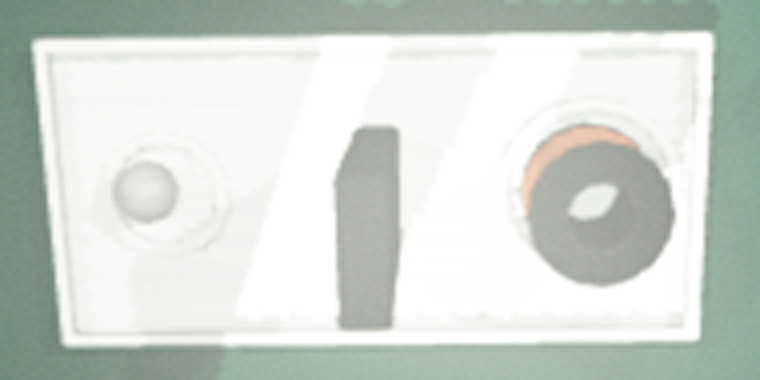

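The handle's top face spans crop x 336–399 and y 177–328. The tray's corners are at (33,41), (713,33), (700,338) and (64,346), the ball is at (146,192), and the coil sits inside its ring.

```bash
python3 - <<'E'
from h import *
np.set_printoptions(precision=4,suppress=True)
c=np.load("w9.npy",allow_pickle=True).item()
I=lambda x,y:(150+x/4,125+y/4)
p=onz(c,*I(367,253),.078); print("handle top",p)
K=[onz(c,*I(*q),.011)[:2] for q in [(33,41),(713,33),(700,338),(64,346)]]
print("tray centre",np.mean(K,0)); 
for a,b in [(0,1),(3,2)]: d=K[a]-K[b]; print("len",np.linalg.norm(d),"heading x",np.degrees(np.arctan2(d[1],d[0])))
# two wrist views of handle top: w5-time view not saved; use w8 (rolled pose)
c8=np.load("w8.npy",allow_pickle=True).item()
cv2.imwrite("pics/w8c.png",cv2.resize(c8["image"][125:220,190:380,::-1],None,fx=4,fy=4,interpolation=cv2.INTER_CUBIC))
T=toolpose(get_state()); print("to go handle",T[:3,:3].T@(p-T[:3,3]),"centre",T[:3,:3].T@(np.append(np.mean(K,0),.078)-T[:3,3]))
E
```

```text
handle top [0.559  0.0041 0.078 ]
tray centre [0.5586 0.0046]
len 0.19060774686526502 heading x 110.47005076093141
len 0.19117229279278863 heading x 110.53107200283728
to go handle [ 0.1194 -0.0169 -0.0004] centre [ 0.1194 -0.0175 -0.0002]
```

View pics/w8c.png

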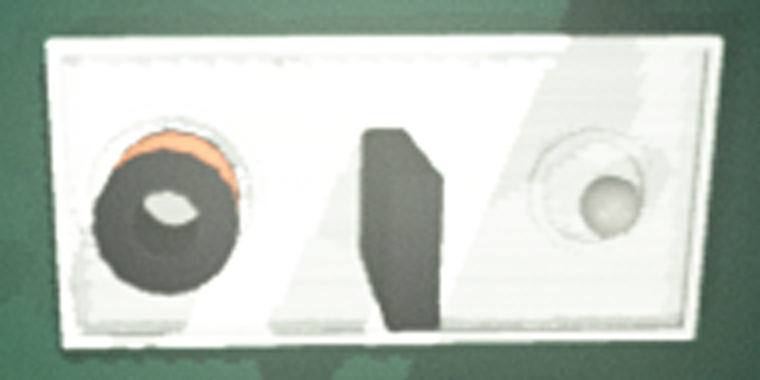

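```bash
python3 - <<'E'
from h import *
a=np.load("w9.npy",allow_pickle=True).item();b=np.load("w8.npy",allow_pickle=True).item()
print(tri([ray(a,150+367/4,125+253/4),ray(b,190+412/4,125+254/4)]))
E
python3 -m creep '{"jaw":[-0.3,0,0.15,0.15,0.15,0.15,0.15,0.15,0.15,0.15],"translation":[[0,-0.005,0],[0,-0.008,0],[0,-0.004,0],[0.01,0,0],[0.02,0,0],[0.02,0,0],[0.015,0,0],[0.01,0,0],[0.005,0,0],[0,0,0]],"roll":[-0.01,0,0,0,0,0,0,0,0,0]}'
python3 - <<'E'
from h import *
np.set_printoptions(precision=4,suppress=True)
print(toolpose(get_state()),get_state()['joints'])
c=cam("wrist"); np.save("w10.npy",c); cv2.imwrite("pics/w10.png",c["image"][:,:,::-1])
print(proj(c,np.array([*get_state()['tcp_pos'][:2],.078])))
E
```

```text
(array([0.5587649 , 0.00457707, 0.07802684]), [np.float64(0.000502425046860017), np.float64(0.0005024250468600209)])
time_s: 27.35
tcp_pos: [0.5582, 0.0042, 0.1168]
eef_rot: [95.5, 89.8, -63.7]
contact_force: [0.5, -0.4, 0.2]
gripper_width: 0.0374
[[ 0.0012  0.3551 -0.9348  0.5582]
 [-0.0024 -0.9348 -0.3551  0.0042]
 [-1.      0.0027 -0.0003  0.1168]
 [ 0.      0.      0.      1.    ]] [ 20.6367  15.1993 -22.7478   0.1975 -52.0377  90.0396]
(np.float64(259.40674849536373), np.float64(218.04044288295484))
```

View pics/w10.png

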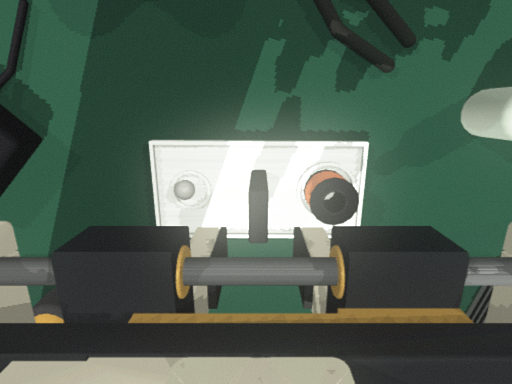

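The two wrist views put the handle top at z = 78.0 mm. It is at (258,218) in the picture, against a predicted (259,218). Descend and grip.

```bash
python3 -m creep '{"jaw":[0.15,0.15,0.15,0.15,0.15,0.15,0.15,0.15,0.15,0.15],"translation":[[0.006,0,0],[0.012,0,0],[0.015,0,0],[0.014,0,0],[0.011,0,0],[0.006,0,0],[0.004,0,0],[0,0,0],[0,0,0],[0,0,0]],"roll":[0,0,0,0,0,0,0,0,0,0]}' 20
python3 -m creep '{"jaw":[0.3,0.4,0.5,0.55,0.6,0.65,0.7,0.75,0.85,1],"translation":[[0,0,0],[0,0,0],[0,0,0],[0,0,0],[0,0,0],[0,0,0],[0,0,0],[0,0,0],[0,0,0],[0,0,0]],"roll":[0,0,0,0,0,0,0,0,0,0]}' 20
python3 -m creep '{"jaw":[1,1,1,1,1,1,1,1,1,1],"translation":[[0,0,0],[0,0,0],[0,0,0],[0,0,0],[0,0,0],[0,0,0],[0,0,0],[0,0,0],[0,0,0],[0,0,0]],"roll":[0,0,0,0,0,0,0,0,0,0]}' 45
python3 - <<'E'
from h import *
np.set_printoptions(precision=4,suppress=True)
print(toolpose(get_state()),get_state()['joints'])
c=cam("wrist"); np.save("w11.npy",c); cv2.imwrite("pics/w11.png",c["image"][:,:,::-1])
E
```

```text
time_s: 28.4
tcp_pos: [0.5589, 0.0043, 0.0499]
eef_rot: [130.6, 89.8, -28.6]
contact_force: [-0.3, -0.9, 0.5]
gripper_width: 0.0373
time_s: 29.4
tcp_pos: [0.5585, 0.0042, 0.0494]
eef_rot: [118.8, 89.8, -40.4]
contact_force: [-0.8, 2.2, 0.9]
gripper_width: 0.014
time_s: 30.4
tcp_pos: [0.5586, 0.0041, 0.0494]
eef_rot: [117.5, 89.8, -41.7]
contact_force: [-0.8, 2.0, 0.5]
gripper_width: 0.0137
[[ 0.0023  0.3549 -0.9349  0.5586]
 [-0.002  -0.9349 -0.3549  0.0041]
 [-1.      0.0027 -0.0014  0.0494]
 [ 0.      0.      0.      1.    ]] [ 20.6151  19.9476 -26.7517   0.2252 -43.2201  90.006 ]
```

View pics/w11.png

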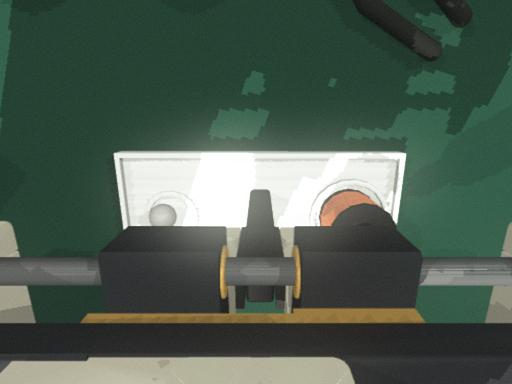

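Gripped, opening 13.7 mm on the handle, with the ball in its pocket at (163,216). Lift slowly with ramps.

```bash
python3 -m creep '{"jaw":[1,1,1,1,1,1,1,1,1,1],"translation":[[-0.0005,0,0],[-0.001,0,0],[-0.002,0,0],[-0.003,0,0],[-0.003,0,0],[-0.003,0,0],[-0.003,0,0],[-0.002,0,0],[-0.001,0,0],[-0.0005,0,0]],"roll":[0,0,0,0,0,0,0,0,0,0]}'
python3 - <<'E'
from h import *
np.set_printoptions(precision=4,suppress=True)
print(get_state()['contact_force'],get_state()['moment'])
c=cam("wrist"); np.save("w12.npy",c); cv2.imwrite("pics/w12.png",c["image"][:,:,::-1])
c=cam("scene"); cv2.imwrite("pics/s12.png",cv2.resize(c["image"][125:285,200:400,::-1],None,fx=3.6,fy=3.6,interpolation=cv2.INTER_CUBIC))
E
```

```text
time_s: 31.45
tcp_pos: [0.5585, 0.0042, 0.0685]
eef_rot: [118.3, 89.8, -41.0]
contact_force: [0.1, -0.1, -4.1]
gripper_width: 0.0135
[ 0.0517 -0.1266 -4.1331] [-0.0934  0.1225  0.038 ]
```

View pics/w12.png

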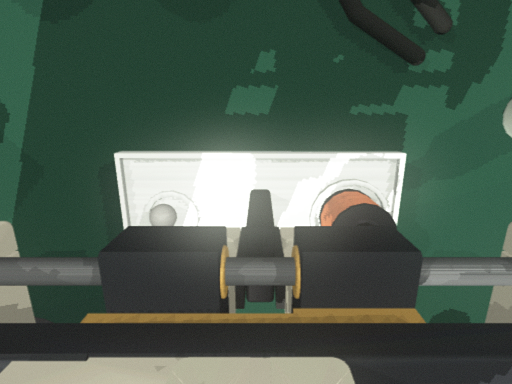

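View pics/s12.png

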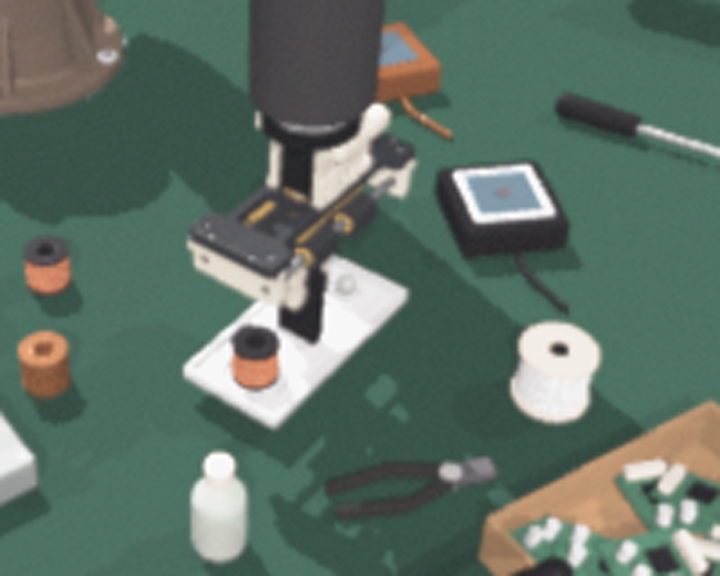

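The tray is clear of the bench. Force is 4.1 N, the view is unchanged relative to the gripper, and coil and ball are in place. I'll continue the lift.

```bash
python3 -m creep '{"jaw":[1,1,1,1,1,1,1,1,1,1],"translation":[[-0.002,0,0],[-0.005,0,0],[-0.009,0,0],[-0.013,0,0],[-0.016,0,0],[-0.016,0,0],[-0.014,0,0],[-0.01,0,0],[-0.006,0,0],[-0.003,0,0]],"roll":[0,0,0,0,0,0,0,0,0,0]}'
python3 -m creep '{"jaw":[1,1,1,1,1,1,1,1,1,1],"translation":[[-0.001,0,0],[0,-0.002,0],[0,-0.005,0],[0,-0.009,0],[0,-0.013,0],[0,-0.013,0],[0,-0.013,0],[0,-0.009,0],[0,-0.005,0],[0,-0.002,0]],"roll":[0,0,0,0,0,0,0,0,0,0]}'
python3 -m creep '{"jaw":[1,1,1,1,1,1,1,1,1,1],"translation":[[0,-0.001,0],[0,0,0],[0,0,0],[0,0,0],[0,0,0],[0,0,0],[0,0,0],[0,0,0],[0,0,0],[0,0,0]],"roll":[0,0,0,0,0,0,0,0,0,0]}'
python3 - <<'E'
from h import *
np.set_printoptions(precision=4,suppress=True)
print(toolpose(get_state()),get_state()['joints'])
c=cam("wrist"); np.save("w13.npy",c); cv2.imwrite("pics/w13.png",c["image"][:,:,::-1])
print(proj(c,np.array([.51,.2635,.035])))
E
```

```text
time_s: 32.55
tcp_pos: [0.5584, 0.0044, 0.1632]
eef_rot: [130.7, 89.8, -28.5]
contact_force: [0.2, 0.1, -4.5]
gripper_width: 0.0139
time_s: 33.55
tcp_pos: [0.5329, 0.0714, 0.1633]
eef_rot: [119.2, 89.8, -40.0]
contact_force: [0.0, -0.6, -3.7]
gripper_width: 0.0137
time_s: 34.55
tcp_pos: [0.5327, 0.0717, 0.1632]
eef_rot: [116.6, 89.8, -42.6]
contact_force: [-0.5, -0.0, -3.9]
gripper_width: 0.0135
[[ 0.0022  0.3549 -0.9349  0.5327]
 [-0.002  -0.9349 -0.3549  0.0717]
 [-1.      0.0027 -0.0013  0.1632]
 [ 0.      0.      0.      1.    ]] [ 28.6924  10.5654 -21.9962   0.1941 -57.3831  81.993 ]
(np.float64(58.447047347560044), np.float64(138.04977218521398))
```

View pics/w13.png

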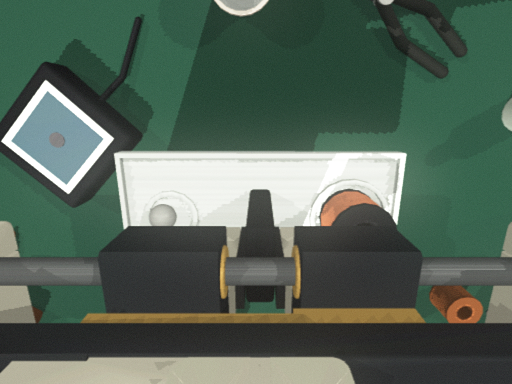

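The black-bodied scanner with the white frame is at (57,138) in the wrist view. It's the one meant, since the brown one is out of view. I'll fit its frame.

```bash
python3 - <<'E'
from h import *
np.set_printoptions(precision=4,suppress=True)
c=np.load("w13.npy",allow_pickle=True).item(); im=c["image"].astype(int)
m=(im.min(2)>150).astype(np.uint8); m[:,115:]=0; m[:70]=0;m[205:]=0
cs,_=cv2.findContours(m,cv2.RETR_EXTERNAL,cv2.CHAIN_APPROX_SIMPLE); k=max(cs,key=cv2.contourArea)
q=cv2.approxPolyDP(cv2.convexHull(k),5,True)[:,0,:]; print(q)
W=np.array([onz(c,u,v,.035)[:2] for u,v in q]); print(W,W.mean(0),cv2.minAreaRect(W.astype(np.float32)))
p=onz(c,57.5,139,.035); print("dot",p)
t=cam("top");s=cam("scene")
T=toolpose(get_state()); g=np.append(W.mean(0),.1632)
print("tri with scene pic:",tri([ray(c,57.5,139),ray(np.load("s9.npy",allow_pickle=True).item(),701/3.6+145,192/3.6+125)]))
for g in (g,np.append(p[:2],.1632)): print("to go",T[:3,:3].T@(g-T[:3,3]))
E
```

```text
[[ 45  80]
 [113 138]
 [ 68 193]
 [  1 141]]
[[0.5567 0.2841]
 [0.528  0.2159]
 [0.4601 0.2449]
 [0.4883 0.3132]] [0.5083 0.2645] ((0.5081662535667419, 0.2645578980445862), (0.07389839738607407, 0.07466206699609756), 66.94969177246094)
dot [0.5088 0.2642 0.035 ]
tri with scene pic: (array([0.51  , 0.2635, 0.0376]), [np.float64(0.000819957791454721), np.float64(0.0008199577914546585)])
to go [-0.0005 -0.189  -0.0456]
to go [-0.0005 -0.1885 -0.046 ]
```

```bash
python3 -m creep '{"jaw":[1,1,1,1,1,1,1,1,1,1],"translation":[[-0.0005,-0.002,-0.0005],[-0.0005,-0.005,-0.0012],[0,-0.009,-0.0022],[0,-0.012,-0.003],[0,-0.014,-0.0034],[0,-0.014,-0.0034],[0,-0.014,-0.0034],[0,-0.014,-0.0034],[0,-0.014,-0.0034],[0,-0.014,-0.0034]],"roll":[0,0,0,0,0,0,0,0,0,0]}'
python3 -m creep '{"jaw":[1,1,1,1,1,1,1,1,1,1],"translation":[[0,-0.014,-0.0034],[0,-0.014,-0.0034],[0,-0.014,-0.0034],[0,-0.012,-0.003],[0,-0.01,-0.0024],[0,-0.0065,-0.0016],[0,-0.004,-0.001],[0,-0.002,-0.0005],[0,0,0],[0,0,0]],"roll":[0,0,0,0,0,0,0,0,0,0]}'
python3 -m creep '{"jaw":[1,1,1,1,1,1,1,1,1,1],"translation":[[0,0,0],[0,0,0],[0,0,0],[0,0,0],[0,0,0],[0,0,0],[0,0,0],[0,0,0],[0,0,0],[0,0,0]],"roll":[0,0,0,0,0,0,0,0,0,0]}'
python3 - <<'E'
from h import *
np.set_printoptions(precision=4,suppress=True)
T=toolpose(get_state());print(T,get_state()['joints']); print(T[:3,:3].T@(np.array([.5086,.2643,.1644])-T[:3,3]))
c=cam("wrist"); cv2.imwrite("pics/w14.png",c["image"][:,:,::-1])
for n in("scene","top"):
  c=cam(n); cv2.imwrite(f"pics/{n}14.png",cv2.resize(c["image"][100:310,145:400,::-1] if n=="scene" else c["image"][130:300,130:400,::-1],None,fx=2.8,fy=2.8,interpolation=cv2.INTER_CUBIC))
E
```

```text
time_s: 35.7
tcp_pos: [0.5183, 0.1874, 0.1639]
eef_rot: [117.1, 89.8, -42.1]
contact_force: [0.7, -0.4, -3.7]
gripper_width: 0.0138
time_s: 36.7
tcp_pos: [0.5088, 0.2638, 0.1637]
eef_rot: [113.3, 89.8, -45.9]
contact_force: [0.4, 0.1, -4.0]
gripper_width: 0.0136
time_s: 37.7
tcp_pos: [0.5089, 0.2642, 0.1637]
eef_rot: [116.0, 89.8, -43.2]
contact_force: [0.4, 0.1, -4.0]
gripper_width: 0.0136
[[ 0.0022  0.3549 -0.9349  0.5089]
 [-0.0021 -0.9349 -0.3549  0.2642]
 [-1.      0.0027 -0.0013  0.1637]
 [ 0.      0.      0.      1.    ]] [ 47.1044  13.847  -17.578    0.2025 -58.576   63.5783]
[-0.0007 -0.0002  0.0002]
```

View pics/w14.png

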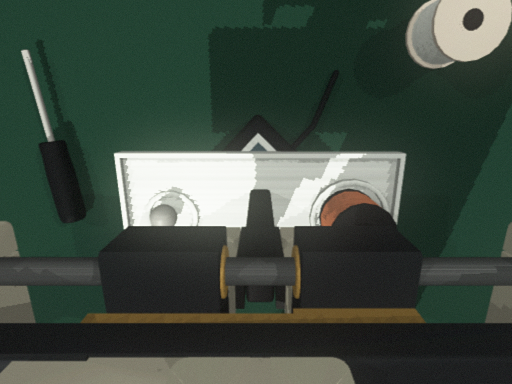

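View pics/scene14.png

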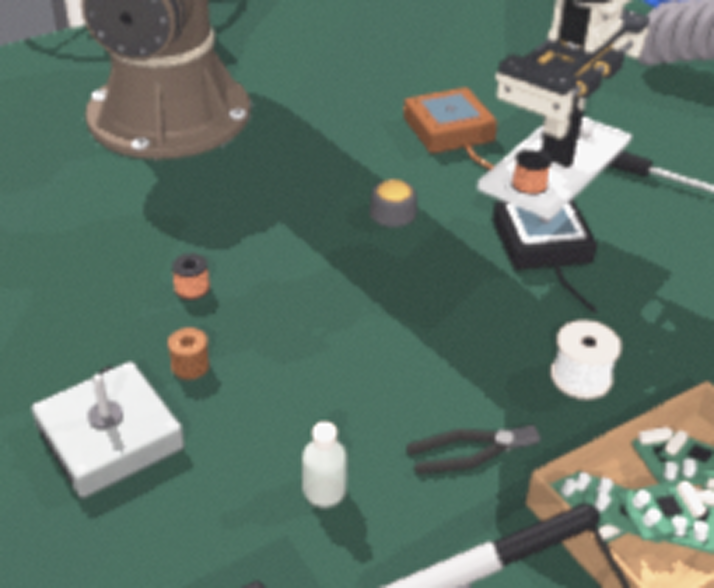

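View pics/top14.png

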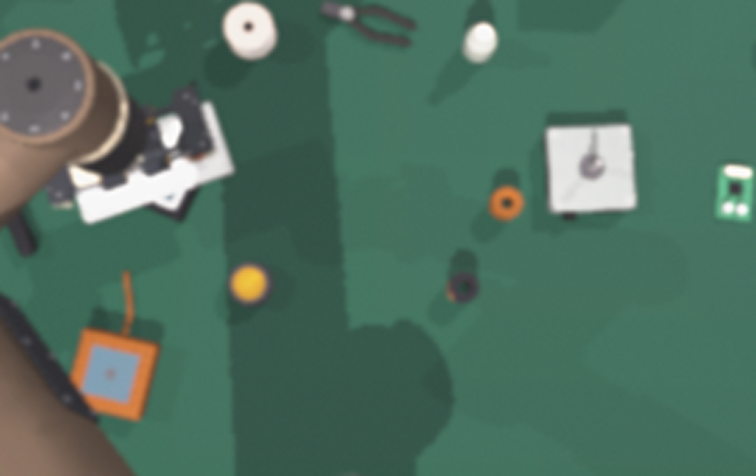

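In the wrist view the scanner's corner peeks out at (258,117), in line with the handle, and ball (163,216) and coil sit as before. The TCP is within 0.5 mm of the window centre, the tool is level to 0.2°, and the underside is about 79 mm above the window. Handing in.

```bash
python3 -c "
from plant import *
s=get_state(); print(s['qd'].round(3),s['time_s'],s['contact_force']); print(close_job())"
```

```text
[ 0.004 -0.105 -0.026  0.007 -0.001 -0.02 ] 37.85 [-0.29814365  0.0115917  -4.50088433]
the job is handed in; nothing more can be done
None
```

I lifted the coil straight up off the spindle and seated it in the tray's well, with contact at 5.9 N. I then picked the tray up by its handle, carried it level over the black scanner's window, and handed the job in at 37.85 s while still holding it there.

**Last checks:**
- **Position:** the tool was within about 0.5 mm of the measured window centre, and the tray's underside was about 79 mm above the glass.
- **Level and still:** the tool was level to about 0.2° and the joints were essentially still.
- **Load:** the ball was in its pocket and the coil in the well, both looking the same in the wrist view as before the carry. The other bench items looked unmoved in the views I had.

**What disagreed or went wrong:**
- **Tilt after release:** after the coil was released, joint 6 reached its limit and tilted the empty tool by 1.6°. I levelled it against the other limit before gripping the tray.
- **Overhead and scene cameras:** positions from these two read 2–4 mm short in x compared with the wrist camera. I went by the wrist camera.

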